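# Brake lever check: press in, let back, press and hold at the stop

## Task

Check the red brake lever on its bench stand: with the outside of the fingers, press it in towards the bar until it comes up against its stop, let it spring fully back out, then press it in to the stop a second time and finish while still holding it there, firmly but without forcing it, so that the gap left to the bar can be looked at. Only push the lever from its front: do not pinch it, do not put fingers between lever and bar or onto the bar, and leave the blue lever and everything else on the bench as it is.

Things in the scene. Friction and masses are not known exactly. Their poses are not given: they have to be found in the camera images.
- red_stand: bench test stand of the red lever, fixed to the worktop. Origin: centre of the underside of its base plate (100 x 160 x 12 mm); x points from the lever side, which faces the robot, to the back; z up. Two posts 124 mm apart carry a bar along y, axis 140 mm up; post clamps reach 160 mm. In front of the lever all is open but for things under 25 mm high.
- red_bar: the round bar of the red stand with its black grip (26 mm across) and the grey lever perch; origin on the bar's axis, midway between the posts, 140 mm above the worktop; axes as the stand's
- red_lever (a joint): hinge of the red lever about a vertical pin: 0 = sprung out (rest), 0.35 rad = against its stop, parallel to the bar with a gap of 27 mm left. Spring at the press point: about 2.5 N at rest, 5 N at the stop; beyond that the slightly resilient stop takes the push. It springs back by itself. More than 35 N is forcing it.
- red_lever_press (a point): press point on the red lever's front face, 90 mm from its pin, mid height, 140 mm above the worktop; moves with the lever, about 31 mm to the stop, on an arc. Its +x is the direction to press (level, square to the blade, towards the bar), +y along the blade to the pin, z up. Blade 10 mm thick, 16 mm high, reaching 38 mm past this point to its ball end (19 mm across)
- red_lever_pivot (a point): centre of the red lever's hinge pin, at the lever's mid height; in the stand's frame at x -45 mm, y +50 mm, z 140 mm
- blue_stand: the same stand with the blue lever, origin and axes alike; not to be used
- blue_lever (a joint): hinge of the blue lever, same make; to be left at 0
- notebook: dark blue notebook, 200 x 150 x 15 mm, lying flat; a bystander, origin at the centre of its underside
- marker: white marker with blue cap, 127 mm long, lying on the notebook; a bystander, origin at the centre of its underside
- vial: clear vial with blue cap, 28 mm across, 57 mm tall; a bystander, origin at the centre of its underside
- beaker: empty glass beaker, 53 mm across, 70 mm tall; a bystander, origin at the centre of its underside
- dropper_bottle: dropper bottle with black bulb, 37 mm across, 102 mm tall; a bystander, origin at the centre of its underside
- screwdriver: screwdriver with yellow handle, 155 mm long, 19 mm across, lying flat; a bystander, origin at the centre of its underside
- hex_key: steel hex key, 72 x 24 x 4 mm, lying in front of the red stand; a bystander, origin at the centre of its underside
- petri_dish: petri dish, 64 mm across, 16 mm tall, in front of the blue stand; a bystander, origin at the centre of its underside

How it is judged:
On the way, in this order (a step that is already met when the one before it is completed fails the run):
1. the red lever is pressed in against its stop by the fingers (value of joint red_lever above 0.325 rad and contact force between the fingers and red_lever above 2 N), for 0.2 s.
2. the red lever has been let fully back out (value of joint red_lever below 0.04 rad), for 0.1 s.
3. the red lever is pressed in against its stop a second time (all of step 1), for 0.2 s.
At the end, for the whole second after the job is handed in: The fingers hold the red lever still at its stop (joint within 0.025 rad of 0.35, more than 2 N between fingers and lever) for the second after the program ends; the blue lever is out (below 0.05 rad) (all of step 3 and velocity of joint red_lever between -0.05 and 0.05 rad/s and value of joint blue_lever below 0.05 rad); the arm keeps its last pose, push and grip.
It fails at once if the red lever is forced (more than 35 N from the fingers) (contact force between the fingers and red_lever above 35 N).
It fails at once if the fingers press on the red bar or its perch (more than 2 N) (contact force between the fingers and red_bar above 2 N).
It fails at once if the lever is pinched or the fingers reach in between lever and bar (grasp point beyond the lever's front face, over its length, within 25 mm of its height) (x of the grasp point in the frame of red_lever_press between -0.002 and 0.05 m and y of the grasp point in the frame of red_lever_press between -0.038 and 0.09 m and z of the grasp point in the frame of red_lever_press between -0.06 and 0.025 m).
It fails at once if the blue lever is pressed (more than 0.08 rad) (value of joint blue_lever above 0.08 rad).
It fails at once if a bystander is moved more than 15 mm or lifted (distance of any of notebook, marker, vial, beaker, dropper_bottle, screwdriver, hex_key, petri_dish from where it was at the start of the episode above 0.015 m).
It also fails if it takes over 38 s, if anything falls off the work surface, if the arm or the gripper's body presses on something with over 40 N, if the wrist force passes 120 N, or if a joint passes its speed limit or range.

## Robot

A 6-joint arm with a two-finger parallel gripper is mounted at the origin on a cart in front of the work surface, level with it; the furniture and walls round the work are solid. World frame = base frame: x ahead of the robot, y to its left, z up, the work surface at z = 0. Lengths are in m, angles in rad, forces in N, time in s.
With the tool pointing down it reaches from about 0.375 to 0.9 m from the base axis. Payload 3.1 kg.
Tool frame: the origin (TCP) lies on the centre line of the jaws, within the pads' length; the fingertips stand 11 mm ahead of it and the grasp point (between the pads) lies 8 mm behind it; x points along the fingers, y is the direction in which the jaws open and shut, and the axes are right-handed (so a half turn about x gives the same grasp; the last joint's range is limited). The gripper opens to 87 mm and grips with 3 to 60 N. Pads are 19 mm wide; open, the fingers measure 117 mm over their backs; the gripper's body (75 mm by 190 mm) begins 51 mm behind the grasp point.
Start: joints at [1.083, 0.527, 1.433, -0, 1.181, -0.178], TCP at [0.191, 0.595, 0.234] pointing down, gripper open.
Joint ranges: [-3.08, 3.08], [-0.75, 2.2], [0.22, 2.44], [-1.43, 4.57], [0, 2.65], [-2.85, 2.85]. Speed limits (rad/s): [2.79, 2.79, 3.14, 3.14, 3.14, 3.14].

## Interface

Orientations are given as a unit quaternion [x, y, z, w].
In Python, from rig import robot, camera, camera_info gives the robot as it stands.
- The arm moves only by the shell command python3 -m inch 'ROWS' [FORCE]. ROWS is JSON, a list that holds one entry, the list of rows, each a list of 5 numbers: the shift along the tool's x, y, z in cm, then the turn about the tool's x in rad, then the opening, from 0 (shut) to 1 (fully open). A call has 1 to 8 rows; each row shifts and turns the pose as measured when the row begins, along the tool's axes as they then stand; what a row does not reach is not made up. A row lasts 1/12 s, in which the tool goes at most 41.7 mm and 7.16 degrees, less where a joint would pass 70% of its speed; a pose out of reach is approached as far as the arm can. A call with a gripper value outside its range is refused whole. The fingers move at their own pace and stop on an object; FORCE is the grip in N (left out, the last holds). Time passes only in rows, so rows that do not move let the fingers close. It gives the time, the measured TCP pose, the force and the opening at its end, in the units of the state.
- robot.get_obs(): the state, without advancing time (a new reading comes with each control period).
- camera(name): name is "side" or "top" or "wrist"; returns the picture (420x560x3 uint8, red, green, blue); there is no depth.
- camera_info(name): a dict with "camera_matrix" (3x3 intrinsics, pixels), "rvec" (rotation vector, rad) and "tvec" (3), from world to camera coordinates, as OpenCV has them. Camera axes: x right, y down, z forward; pixel columns grow to the right and rows downward; lengths in m; the calibration is good to about 2 mm. A picture is of the moment at which its call begins: read the wrist's pose just before it. camera_info takes no time and is no camera call; for the wrist camera it gives the pose at the moment of the call.
- robot.hand_in(): hands the job in, once; it reports no verdict.
The state is a dict: "time": time; "q": joint angles; "joint_velocities": joint speeds; "joint_torque": joint torques, N m; "position": TCP position; "tool_rot": TCP orientation; "ft_force": force on the tool from outside, world axes, zero at the start; "moment": the same for the moment, N m; "grip_width": finger opening in m.
Only numpy, scipy, OpenCV 4.12 (cv2) and the standard library are available. Lean on these libraries where they do the work, as an engineer would, in place of code of your own. Each camera call takes 0.05 s, during which the arm holds its last target. There are 200 camera calls.

## Working session

There is one attempt and no reset: what is moved stays moved. The work goes in short steps, Python scripts to look and compute and a shell command to move; the robot and the scene stay as the last step left them, time stands still between calls to the robot, and variables do not carry over. Pictures are saved under pics/ and viewed, about 8 in all and at most 12, crops included, and the job is handed in when it is done.

```bash
mkdir -p pics; python3 - <<'E'
from rig import robot,camera,camera_info
import cv2,numpy as np
o=robot.get_obs();print({k:np.round(v,3).tolist() for k,v in o.items()})
for n in("top","side"):
    cv2.imwrite(f"pics/{n}0.png",camera(n)[:,:,::-1]); i=camera_info(n);print(n,{k:np.round(np.ravel(i[k]),4).tolist() for k in i})
E
```

```text
{'time': 0.0, 'q': [1.083, 0.528, 1.434, 0.0, 1.181, -0.178], 'joint_velocities': [-0.001, 0.0, 0.0, 0.0, 0.001, 0.0], 'joint_torque': [-0.001, -44.005, -17.659, 0.063, 0.058, -0.0], 'position': [0.19, 0.595, 0.233], 'tool_rot': [0.108, 0.699, -0.11, 0.698], 'ft_force': [-0.227, 0.291, 0.067], 'moment': [0.016, -0.011, -0.04], 'grip_width': 0.087}
top {'camera_matrix': [475.1068, 0.0, 281.6687, 0.0, 475.1068, 212.2859, 0.0, 0.0, 1.0], 'rvec': [2.1903, -2.1924, 0.086], 'tvec': [0.0088, 0.5052, 1.3422]}
side {'camera_matrix': [432.6937, 0.0, 284.4063, 0.0, 432.6937, 207.5096, 0.0, 0.0, 1.0], 'rvec': [0.338, -2.5501, 1.5837], 'tvec': [0.4924, 0.1502, 1.0976]}
```

View pics/top0.png

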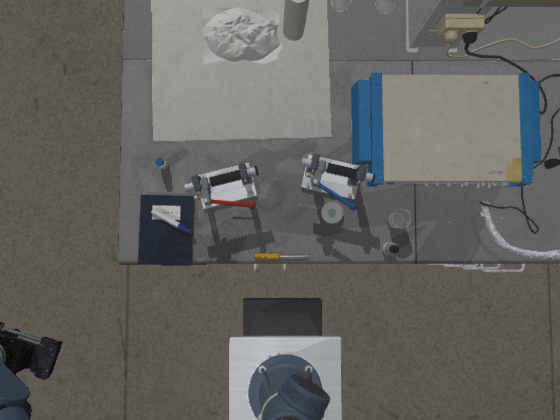

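View pics/side0.png

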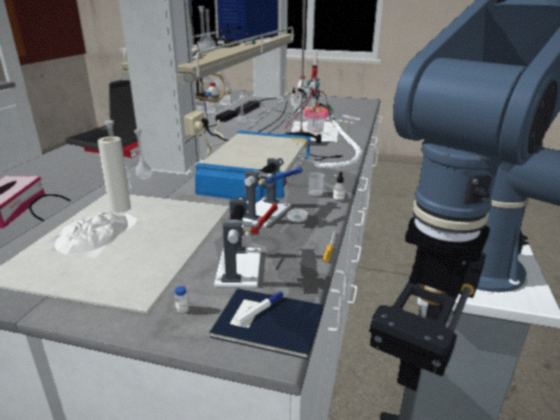

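The top view shows the red lever at about (205–257, 203) with its ball end to the right and the pin to the left. The bar lies behind it, with clamps at about (192,187) and (252,170). The side view confirms that the space in front of the lever is open. Next I'll measure it.

```bash
cat > h.py <<'E'
import numpy as np,cv2
from rig import robot,camera,camera_info
from scipy.spatial.transform import Rotation as R
def ray(i,uv,z):
    M=R.from_rotvec(np.ravel(i["rvec"])).as_matrix();t=np.ravel(i["tvec"]);K=np.asarray(i["camera_matrix"]).reshape(3,3)
    d=np.c_[np.atleast_2d(uv),np.ones(len(np.atleast_2d(uv)))]@np.linalg.inv(K).T@M; c=-M.T@t
    return c+d*((z-c[2])/d[:,2])[:,None]
E
python3 - <<'E'
from h import *
i=camera_info("top");im=cv2.imread("pics/top0.png");h=cv2.cvtColor(im,cv2.COLOR_BGR2HSV)
m=((h[...,0]<8)|(h[...,0]>172))&(h[...,1]>140)&(h[...,2]>70)
v,u=np.nonzero(m);k=(u>190)&(u<275)&(v>185)&(v<220);P=ray(i,np.c_[u,v][k],.146)
print(k.sum(),u[k].min(),u[k].max());vx,vy,x,y=cv2.fitLine(P[:,:2].astype(np.float32),cv2.DIST_HUBER,0,.01,.01).ravel()
s=(P[:,:2]-[x,y])@[vx,vy];d=np.array([vx,vy]);print("dir",d,"ends",[x,y]+d*s.min(),[x,y]+d*s.max())
w=((h[...,1]<40)&(h[...,2]>170)).astype(np.uint8);w[:,:190]=0;w[:,262:]=0;w[:160]=0;w[215:]=0
v,u=np.nonzero(w);B=ray(i,np.c_[u,v],.012);r=cv2.minAreaRect(B[:,:2].astype(np.float32));print("base",r)
T=R.from_quat(robot.get_obs()["tool_rot"]).as_matrix();print(T.round(3))
g=im[140:240,170:290];cv2.imwrite("pics/crop.png",cv2.resize(g,None,fx=6,fy=6,interpolation=cv2.INTER_CUBIC))
E
```

```text
141 211 254
dir [0.09134649 0.99581915] ends [0.51619095 0.08124308] [0.52643022 0.19286702]
base ((0.5826865434646606, 0.1748582273721695), (0.09508513659238815, 0.18767297267913818), 14.105238914489746)
[[-0.001  0.305  0.952]
 [-0.002  0.952 -0.305]
 [-1.    -0.002 -0.   ]]
```

View pics/crop.png

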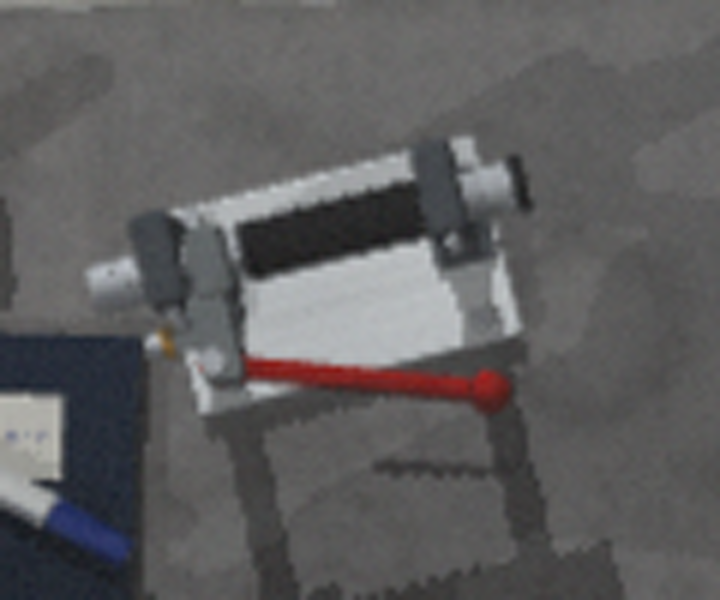

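```bash
python3 -m inch '[[[0,-2.7,2.9,0,0],[0,-2.7,2.9,0,0],[0,-2.7,2.9,0,0],[0,-2.7,2.9,0,0],[0,-2.7,2.9,0,0],[0,-2.7,2.9,0,0],[0,-2.7,2.9,0,0],[0,-2.7,2.9,0,0]]]' 30
```

```text
time: 0.77
position: [0.3462, 0.3148, 0.2285]
tool_rot: [0.104, 0.701, -0.103, 0.698]
ft_force: [1.1, -0.2, -0.9]
grip_width: 0.0416
```

```bash
python3 -m inch '[[[0,-2.6,2.6,0,0],[0,-2.6,2.6,0,0],[0,-2.6,2.6,0,0],[0,-2.6,2.6,0,0],[0,-2.6,2.6,0,0],[0,-1.5,1.5,0,0],[0,0,0,0,0]]]'
python3 -m inch '[[[0,0,0,-0.12,0],[0,0,0,-0.12,0],[0,0,0,-0.12,0],[0,0,0,-0.09,0],[0,0,0,0,0],[0,0,0,0,0]]]'
python3 - <<'E'
from h import *
T=R.from_quat(robot.get_obs()["tool_rot"]).as_matrix();p=robot.get_obs()["position"];print(T.round(3),p,T.T@(np.array([.455,.112,.135])-p)*100)
cv2.imwrite("pics/w1.png",camera("wrist")[:,:,::-1])
E
```

```text
time: 1.35
position: [0.449, 0.1181, 0.2272]
tool_rot: [0.105, 0.7, -0.107, 0.698]
ft_force: [0.4, -0.1, -0.1]
grip_width: 0.0016
time: 1.85
position: [0.4461, 0.1188, 0.2255]
tool_rot: [-0.057, 0.708, 0.058, 0.702]
ft_force: [0.1, -0.8, 0.1]
grip_width: 0.0004
[[-0.009 -0.162  0.987]
 [ 0.     0.987  0.162]
 [-1.     0.002 -0.009]] [0.44606566 0.11877612 0.22552172] [ 9.04343941 -0.83062113  0.85174585]
```

View pics/w1.png

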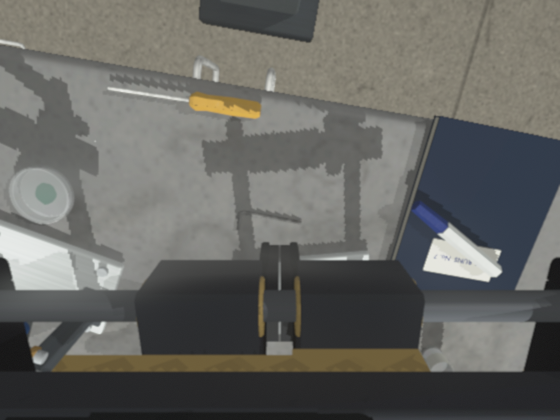

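The wrist view shows the fingers shut at (280,290). The hex key at (270,215) and the notebook are well clear, and the lever is hidden below the body. I'll go down now.

```bash
python3 -m inch '[[[3,-0.4,0,0,0],[3,-0.3,0,0,0],[2.5,0,0,0,0],[0.8,0,0,0,0],[0,0,0,0,0]]]'
python3 - <<'E'
from h import *
cv2.imwrite("pics/t2.png",cv2.resize(camera("top")[140:240,170:290,::-1],None,fx=6,fy=6,interpolation=cv2.INTER_CUBIC))
cv2.imwrite("pics/s2.png",cv2.resize(camera("side")[150:300,190:370,::-1],None,fx=4,fy=4,interpolation=cv2.INTER_CUBIC))
E
```

```text
time: 2.32
position: [0.4487, 0.1142, 0.1313]
tool_rot: [-0.054, 0.705, 0.055, 0.705]
ft_force: [-0.4, 0.9, -0.4]
grip_width: 0.0003
```

View pics/s2.png

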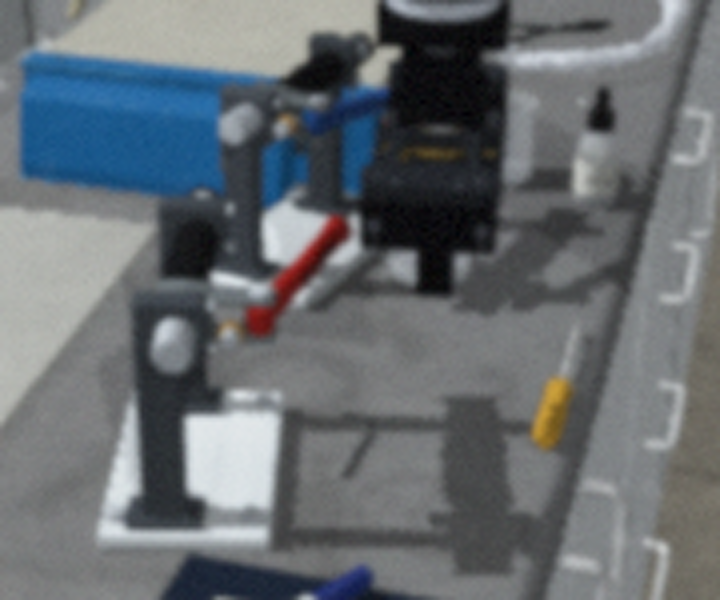

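The side view shows the fingers at (435,270) in front of the lever and at its height. The body is above the lever. I'll advance towards it.

```bash
python3 -m inch '[[[0,0,1.5,0,0],[0,0,1.5,0,0],[0,0,1,0,0],[0,0,0,0,0]]]'
python3 -m inch '[[[0,0,0.5,0,0],[0,0,0.5,0,0],[0,0,0,0,0]]]'
python3 -m inch '[[[0,0,0.5,0,0],[0,0,0.5,0,0],[0,0,0,0,0]]]'
```

```text
time: 2.75
position: [0.4915, 0.1216, 0.1368]
tool_rot: [-0.054, 0.702, 0.055, 0.708]
ft_force: [0.6, 0.8, 0.5]
grip_width: 0.0004
time: 3.0
position: [0.5015, 0.1236, 0.139]
tool_rot: [-0.054, 0.702, 0.055, 0.708]
ft_force: [-0.2, -0.0, -0.1]
grip_width: 0.0006
time: 3.25
position: [0.507, 0.1247, 0.1387]
tool_rot: [-0.054, 0.705, 0.055, 0.705]
ft_force: [-3.5, 0.5, 1.5]
grip_width: 0.0002
```

```bash
python3 -m inch '[[[0.5,-0.3,-0.3,0,0],[0.2,0,0.5,0,0],[0,0,0,0,0]]]'
python3 -m inch '[[[0,0,0.5,0,0],[0,0,0.5,0,0],[0,0,0,0,0]]]'
python3 -m inch '[[[0,0,0.5,0,0],[0,0,0.4,0,0],[0,0,0,0,0]]]'
```

```text
time: 3.5
position: [0.5076, 0.1222, 0.1309]
tool_rot: [-0.054, 0.707, 0.055, 0.703]
ft_force: [-1.6, 0.5, 3.0]
grip_width: 0.0006
time: 3.75
position: [0.5164, 0.1231, 0.1299]
tool_rot: [-0.054, 0.708, 0.055, 0.702]
ft_force: [-4.1, -0.5, 2.3]
grip_width: 0.0003
time: 4.0
position: [0.5246, 0.124, 0.1295]
tool_rot: [-0.055, 0.71, 0.054, 0.7]
ft_force: [-4.5, -1.7, 2.6]
grip_width: 0.0
```

```bash
python3 -m inch '[[[0,0,0.4,0,0],[0,0,0.3,0,0],[0,0,0,0,0]]]'
python3 -m inch '[[[0,0,0.25,0,0],[0,0,0,0,0]]]'
python3 -m inch '[[[0,0,0.2,0,0],[0,0,0,0,0]]]'
```

```text
time: 4.25
position: [0.5286, 0.1246, 0.1293]
tool_rot: [-0.056, 0.712, 0.055, 0.697]
ft_force: [-5.9, -2.3, 3.6]
grip_width: 0.0006
time: 4.42
position: [0.5288, 0.1246, 0.1293]
tool_rot: [-0.056, 0.714, 0.055, 0.695]
ft_force: [-5.4, -2.8, 2.4]
grip_width: 0.0005
time: 4.58
position: [0.5282, 0.1246, 0.1293]
tool_rot: [-0.057, 0.716, 0.055, 0.693]
ft_force: [-5.3, -2.2, 2.7]
grip_width: 0.0002
```

```bash
python3 -m inch '[[[0,0,0.6,0,0]]]'
python3 -m inch '[[[0,0,0.6,0,0]]]'
python3 - <<'E'
from h import *
print(robot.get_obs()["position"],robot.get_obs()["ft_force"])
cv2.imwrite("pics/s3.png",cv2.resize(camera("side")[150:300,190:370,::-1],None,fx=4,fy=4,interpolation=cv2.INTER_CUBIC))
E
```

```text
time: 4.67
position: [0.5312, 0.1253, 0.1289]
tool_rot: [-0.057, 0.718, 0.055, 0.691]
ft_force: [-7.0, -2.7, 4.7]
grip_width: 0.0008
time: 4.75
position: [0.5317, 0.1255, 0.1285]
tool_rot: [-0.058, 0.723, 0.055, 0.686]
ft_force: [-15.5, -6.2, 12.6]
grip_width: 0.0005
[0.53171924 0.12554837 0.12847667] [-15.45269904  -6.17503077  12.60545103]
```

View pics/s3.png

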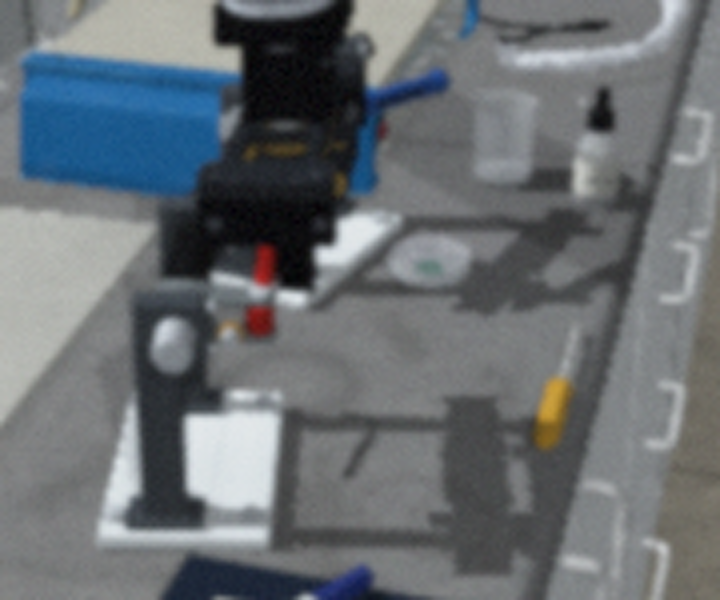

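The lever is now roughly end-on in the side view at (262,285), which looks parallel to the bar. The force rose steeply from 7 to 17 N level, so it is probably at the stop. I'll hold it gently for a moment.

```bash
python3 -m inch '[[[0,0,0.2,0,0],[0,0,0.2,0,0]]]'
python3 -m inch '[[[-0.1,0,0.3,0,0],[-0.1,0,0.3,0,0]]]'
python3 - <<'E'
from h import *
i=camera_info("top");im=camera("top")[:,:,::-1];h=cv2.cvtColor(im,cv2.COLOR_BGR2HSV)
cv2.imwrite("pics/t3.png",cv2.resize(im[140:240,170:290],None,fx=6,fy=6,interpolation=cv2.INTER_CUBIC))
i=camera_info("side");im=camera("side")[:,:,::-1];h=cv2.cvtColor(im,cv2.COLOR_BGR2HSV)
m=((h[...,0]<8)|(h[...,0]>172))&(h[...,1]>140)&(h[...,2]>70);v,u=np.nonzero(m);k=(u>230)&(u<290)&(v>195)&(v<250)
P=ray(i,np.c_[u,v][k],.142);L=cv2.fitLine(P[:,:2].astype(np.float32),cv2.DIST_HUBER,0,.01,.01).ravel();print(k.sum(),L,np.degrees(np.arctan2(-L[0],L[1])))
im=cv2.imread("pics/side0.png");h=cv2.cvtColor(im,cv2.COLOR_BGR2HSV)
m=((h[...,0]<8)|(h[...,0]>172))&(h[...,1]>140)&(h[...,2]>70);v,u=np.nonzero(m);k=(u>230)&(u<290)&(v>195)&(v<250)
P=ray(i,np.c_[u,v][k],.142);L=cv2.fitLine(P[:,:2].astype(np.float32),cv2.DIST_HUBER,0,.01,.01).ravel();print("rest",k.sum(),L,np.degrees(np.arctan2(-L[0],L[1])))
E
```

```text
time: 4.97
position: [0.5305, 0.1254, 0.1282]
tool_rot: [-0.06, 0.727, 0.056, 0.682]
ft_force: [-5.8, -2.8, 4.7]
grip_width: 0.0005
time: 5.13
position: [0.5308, 0.1255, 0.1286]
tool_rot: [-0.061, 0.731, 0.056, 0.677]
ft_force: [-7.2, -3.3, -0.6]
grip_width: 0.0005
76 [ 0.26547837 -0.9641168   0.5336643   0.18025076] -164.60461
rest 128 [0.06462866 0.99790937 0.51904523 0.14721836] -3.7055323
```

View pics/t3.png

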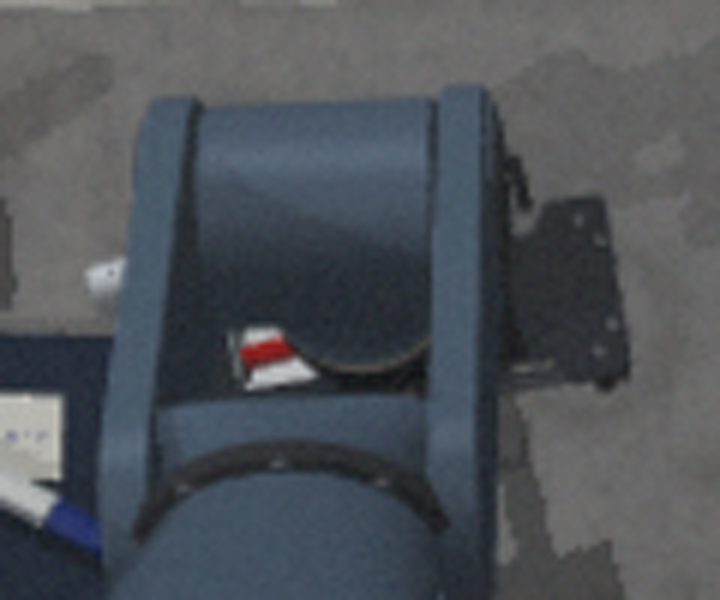

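The top view is mostly blocked by the arm, with only a piece of the lever visible at (265,350). From the side view fit the lever has turned about 19° of 20°, so I'll press a little firmer to be sure of the stop.

```bash
python3 -m inch '[[[-0.05,0,0.45,0,0]]]';python3 -m inch '[[[-0.05,0,0.45,0,0]]]';python3 -m inch '[[[-0.05,0,0.45,0,0]]]';python3 -m inch '[[[-0.05,0,0.45,0,0]]]'
python3 - <<'E'
from h import *
i=camera_info("side");im=camera("side")[:,:,::-1];h=cv2.cvtColor(im,cv2.COLOR_BGR2HSV)
m=((h[...,0]<8)|(h[...,0]>172))&(h[...,1]>140)&(h[...,2]>70);v,u=np.nonzero(m);k=(u>230)&(u<290)&(v>195)&(v<250)
P=ray(i,np.c_[u,v][k],.142);L=cv2.fitLine(P[:,:2].astype(np.float32),cv2.DIST_HUBER,0,.01,.01).ravel();print(k.sum(),L,np.degrees(np.arctan(-L[0]/L[1])))
print(robot.get_obs()["ft_force"])
E
```

```text
time: 5.32
position: [0.5309, 0.1255, 0.1283]
tool_rot: [-0.062, 0.735, 0.056, 0.673]
ft_force: [-12.6, -4.3, 8.8]
grip_width: 0.0006
time: 5.4
position: [0.5307, 0.1255, 0.1283]
tool_rot: [-0.062, 0.738, 0.056, 0.669]
ft_force: [-11.4, -4.1, 10.0]
grip_width: 0.0005
time: 5.48
position: [0.5305, 0.1254, 0.1285]
tool_rot: [-0.063, 0.742, 0.056, 0.665]
ft_force: [-11.3, -4.7, 8.7]
grip_width: 0.0004
time: 5.57
position: [0.5303, 0.1254, 0.1286]
tool_rot: [-0.064, 0.746, 0.056, 0.661]
ft_force: [-11.4, -4.4, 9.0]
grip_width: 0.0003
75 [ 0.26849702 -0.9632805   0.5336577   0.18066353] 15.57485
[-11.69452309  -4.00200161   9.20193193]
```

```bash
python3 -m inch '[[[0,0,-1,0,0],[0,0,-1.5,0,0],[0,0,-1.5,0,0],[0,0,-1,0,0],[0,0,0,0,0],[0,0,0,0,0]]]'
python3 - <<'E'
from h import *
i=camera_info("side");im=camera("side")[:,:,::-1];h=cv2.cvtColor(im,cv2.COLOR_BGR2HSV)
cv2.imwrite("pics/s4.png",cv2.resize(im[150:300,190:370],None,fx=4,fy=4,interpolation=cv2.INTER_CUBIC))
m=((h[...,0]<8)|(h[...,0]>172))&(h[...,1]>140)&(h[...,2]>70);v,u=np.nonzero(m);k=(u>230)&(u<290)&(v>195)&(v<250)
P=ray(i,np.c_[u,v][k],.142);L=cv2.fitLine(P[:,:2].astype(np.float32),cv2.DIST_HUBER,0,.01,.01).ravel();print(k.sum(),L,np.degrees(np.arctan(-L[0]/L[1])))
o=robot.get_obs();T=R.from_quat(o["tool_rot"]).as_matrix();print(T.round(3),o["ft_force"],o["time"])
E
```

```text
time: 6.12
position: [0.4836, 0.1189, 0.1347]
tool_rot: [-0.063, 0.742, 0.057, 0.665]
ft_force: [0.7, 0.7, 0.3]
grip_width: 0.0006
100 [0.03660762 0.99932975 0.521898   0.1804426 ] -2.097931
[[-0.109 -0.169  0.98 ]
 [-0.017  0.986  0.168]
 [-0.994  0.001 -0.11 ]] [ 0.01539698 -0.16796889  0.15677773] 6.1667
```

View pics/s4.png

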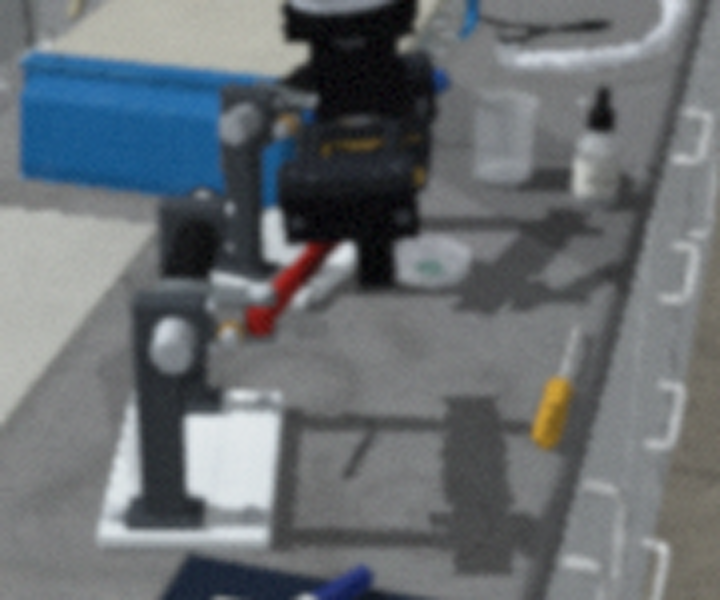

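In the side view the lever is back out (262,320 to 325,245) and the fingers hang clear of it with zero force. I'll check the pressed angle once more from the saved top picture before the second press.

```bash
python3 - <<'E'
from h import *
i=camera_info("top")
for f,x1 in(("t3",290),("crop",290),("crop",460)):
    im=cv2.imread(f"pics/{f}.png");h=cv2.cvtColor(im,cv2.COLOR_BGR2HSV)
    m=((h[...,0]<8)|(h[...,0]>172))&(h[...,1]>140)&(h[...,2]>70);v,u=np.nonzero(m)
    c=[(x,v[u==x].mean()) for x in range(250,x1) if (u==x).sum()>8 ]
    c=np.array(c);P=ray(i,(c+.5)/6-.5+[170,140],.146);a=np.polyfit(P[:,1],P[:,0],1)
    print(f,len(c),np.degrees(np.arctan(-a[0])),"x at y=.17,.2:",np.polyval(a,[.17,.18,.19]))
E
```

```text
t3 40 10.572148462937006 x at y=.17,.2: [0.53585707 0.53399065 0.53212423]
crop 40 -3.927849620032995 x at y=.17,.2: [0.52468026 0.52536687 0.52605349]
crop 210 -5.365892397992302 x at y=.17,.2: [0.52412064 0.52505991 0.52599919]
```

```bash
python3 -m inch '[[[0,-0.5,0,-0.09,0],[0,-0.5,0,0,0],[0,0,0,0,0]]]'
python3 -m inch '[[[-0.1,0,1,0,0],[-0.1,0,1,0,0],[-0.1,0,1,0,0],[-0.1,0,0.9,0,0]]]'
```

```text
time: 6.42
position: [0.4909, 0.1092, 0.1351]
tool_rot: [-0.093, 0.736, 0.091, 0.664]
ft_force: [0.6, 0.4, -0.1]
grip_width: 0.0008
time: 6.75
position: [0.5258, 0.1174, 0.1341]
tool_rot: [-0.092, 0.741, 0.088, 0.659]
ft_force: [-4.2, -3.8, 2.0]
grip_width: 0.0002
```

```bash
python3 -m inch '[[[-0.1,0,0.7,0,0]]]';python3 -m inch '[[[-0.1,0,0.6,0,0]]]';python3 -m inch '[[[-0.1,0,0.6,0,0]]]'
```

```text
time: 6.83
position: [0.5322, 0.1186, 0.1341]
tool_rot: [-0.092, 0.742, 0.087, 0.658]
ft_force: [-4.3, -2.8, 1.9]
grip_width: 0.0002
time: 6.92
position: [0.5334, 0.1189, 0.1339]
tool_rot: [-0.093, 0.747, 0.086, 0.652]
ft_force: [-17.2, -6.9, 10.7]
grip_width: 0.0006
time: 7.0
position: [0.5331, 0.1188, 0.1341]
tool_rot: [-0.094, 0.753, 0.086, 0.646]
ft_force: [-14.9, -7.5, 13.2]
grip_width: 0.0008
```

```bash
python3 -m inch '[[[-0.1,0,0.4,0,0],[-0.1,0,0.4,0,0]]]'
python3 - <<'E'
from h import *
i=camera_info("side");im=camera("side")[:,:,::-1];h=cv2.cvtColor(im,cv2.COLOR_BGR2HSV)
def mk(h):
    m=((h[...,0]<8)|(h[...,0]>172))&(h[...,1]>140)&(h[...,2]>70);m[:195]=0;m[250:]=0;m[:,:230]=0;m[:,290:]=0;return m
g=im[150:300,190:370];cv2.imwrite("pics/s5.png",cv2.resize(g,None,fx=4,fy=4,interpolation=cv2.INTER_CUBIC))
a=mk(cv2.cvtColor(cv2.resize(g,None,fx=1,fy=1),cv2.COLOR_BGR2HSV)) if 0 else mk(h)
s3=cv2.resize(cv2.imread("pics/s3.png"),(180,150),interpolation=cv2.INTER_AREA);F=np.zeros_like(im);F[150:300,190:370]=s3;b=mk(cv2.cvtColor(F,cv2.COLOR_BGR2HSV));c=mk(cv2.cvtColor(cv2.imread("pics/side0.png"),cv2.COLOR_BGR2HSV))
for r in range(208,234,3):print(r,[round(float(np.nonzero(m[r])[0].mean()),1) if m[r].any() else None for m in(b,a,c)])
v,u=np.nonzero(a);P=ray(i,np.c_[u,v],.142);L=cv2.fitLine(P[:,:2].astype(np.float32),cv2.DIST_HUBER,0,.01,.01).ravel();print(np.degrees(np.arctan(-L[0]/L[1])))
o=robot.get_obs();T=R.from_quat(o["tool_rot"]).as_matrix();print(T.round(3),o["position"],o["ft_force"],o["moment"],o["time"])
E
```

```text
time: 7.17
position: [0.5324, 0.1186, 0.1347]
tool_rot: [-0.095, 0.761, 0.084, 0.636]
ft_force: [-8.2, -4.8, 3.2]
grip_width: 0.0006
208 [None, 256.0, 273.0]
211 [255.5, 256.0, 270.0]
214 [256.0, 255.5, 267.0]
217 [255.5, 255.5, 264.5]
220 [255.5, 255.5, 261.5]
223 [None, None, 261.0]
226 [None, None, 259.5]
229 [254.5, 254.5, 255.0]
232 [254.0, 254.0, 254.5]
16.024666
[[-0.173 -0.251  0.952]
 [-0.037  0.968  0.249]
 [-0.984  0.008 -0.177]] [0.53250727 0.11863575 0.13462015] [-9.20336421 -5.22265003  6.0808964 ] [-0.73309619  1.48807437  0.05544339] 7.2167
```

View pics/s5.png

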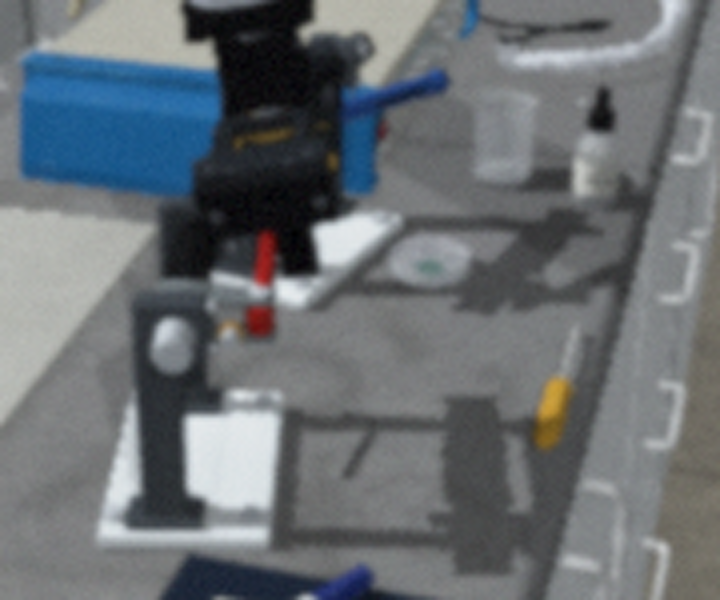

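The side view shows the lever in the same pressed place as the first time: its columns match within half a pixel at every row both pictures show. It is parallel to the bar with an open gap, and the force is steady at about 11 N level. I'll hand in with this hold.

```bash
python3 - <<'E'
from rig import robot
robot.hand_in();o=robot.get_obs();print(o["time"],o["position"],o["ft_force"])
E
```

```text
the job is handed in; nothing more can be done
the job is handed in; nothing more can be done
```

I pressed the red lever in to its stop with the sides of the shut fingers, let it spring fully back out, pressed it to the stop again and handed the job in while holding it there. The rig reports no verdict, so I can't confirm the pass myself.

**At the stop:** both presses ended in a sharp force rise (about 5–7 N to 16–19 N level, 21 N at most including the vertical part). The lever sat in the same place both times, within half a pixel in the side view. At hand-in it was at about 16°, against the bar's 14–15°, with a steady 12 N on the fingers (about 11 N of it level). That is well under the 35 N limit.

**Let back out:** between presses the force read zero and the side view showed the lever out again, clear of the fingers.

**Checks that disagreed:** one top-view estimate, from a small visible piece of the lever during the first press, gave only about 0.25–0.30 rad instead of 0.35. The finger travel on that press was also 2–3 mm short of what I expected. I relied on the force rise and the matching lever positions instead.

**Other points:** the fingers tilted about 10° under load. In the pictures the bystanders and the blue lever looked unmoved, but I did not measure them.

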